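# Pop the battery hatch of a couch drive

## Task

Open the hatch of the battery box, the wider of the two beige boxes: press its hatch in once, on the ribs at the middle of the free edge, with a fingertip until the latch lets go, then draw back so that it pops up by itself. Do not push it back down or touch it again once it is up, but watch it for two seconds, clear of it, to be sure that it stays open. Do not lift or shift either box, leave the narrower fuse box shut, and leave the other things where they stand.

Things in the scene. Friction and masses are not known exactly. Their poses are not given: they have to be found in the camera images.
- battery_box: loose beige box on the work surface, the wider of two of one make: 160 (its x) x 130 (its y) x 60 mm, about 1.8 kg. Origin: centre of its underside, z up. Its grey hatch, a plate 110 (x) x 95 (y) x 6 mm, has its top 70 to 72 mm above the underside, 10 mm proud of the box. Hinge line along y at x = +60 mm, 67 mm up; free edge at x = -50 mm
- battery_hatch (a joint): hatch angle, rad: about 0.01 shut, latched; negative pressed in (stop at -0.065, 7 mm at the free edge); positive open. Pressed to -0.055 (6 mm, 2 to 6 N at the free edge) the latch lets go; as the finger draws back, a spring lifts the hatch after it, to 1.25 in about 1 s (free edge 104 mm above the hinge), where it stays. A shallower press leaves it latched and may be repeated deeper
- battery_hatch_press (a point): where to press: on the top face of the hatch at the black ribs that run along the free edge, 12 mm in from that edge, midway along it; 71 mm above the box's underside while shut. Its x axis points from the free edge to the hinge, z out of the top face; it moves with the hatch
- fuse_box: fuse box: loose beige box of the same make, length (160 mm), height (60 mm) and hatch layout, but only 85 mm wide (its y); about 1.2 kg. Origin: centre of its underside. To be left alone
- fuse_hatch (a joint): hinge of the fuse box's hatch, 110 x 50 mm, with the same push latch and the same joint values as the battery hatch; must stay shut (about 0.01)
- screwdriver: screwdriver with a yellow handle, about 200 mm long, lying between the two boxes; bystander
- oil_bottle: small green bottle with a red cap, 38 mm across, 100 mm tall, standing beyond the boxes; origin centre of its underside; bystander
- torch: black torch standing on its head, 38 mm across at the foot, 125 mm tall, to the left of the boxes; origin centre of its underside; bystander
- grease_can: bare metal can, 100 mm across, 150 mm tall, to the right of the boxes; origin centre of its underside; bystander

How it is judged:
By the outcome, as a careful person would: the job done as asked, in the order asked, and still so for the second after the job is handed in, with the robot touching nothing.
It also fails if it takes over 34 s, if anything falls off the work surface, if the arm or the gripper's body presses on something with over 40 N, if the wrist force passes 120 N, or if a joint passes its speed limit or range.

## Robot

A 7-joint arm with a two-finger parallel gripper is mounted at the origin on the work surface. World frame = base frame: x ahead of the robot, y to its left, z up, the work surface at z = 0. Lengths are in m, angles in rad, forces in N, time in s.
With the tool pointing down it reaches from about 0.4 to 0.85 m from the base axis. Payload 6.9 kg.
Tool frame: the origin (TCP) lies at the centre of the arm's flange, where the gripper is bolted on; the fingertips stand 173 mm ahead of it and the grasp point (between the pads) lies 155 mm ahead of it; z points along the fingers, y is the line along which they close (so a half turn about z gives the same grasp; the last joint's range is limited). The gripper opens to 85 mm and grips with 20 to 120 N. Pads are 22 mm wide; open, the fingers measure 114 mm over their backs; the gripper's body (76 mm by 85 mm) begins 54 mm behind the grasp point. The pads swing forward as they close: fully open they stand 13 mm farther back than shut.
Start: joints at [1.282, 0.507, -0.238, 1.5, 0.126, 1.149, -0.155], TCP at [0.24, -0.577, 0.405] pointing down, gripper open.
Joint ranges: [-3.08, 3.08], [-0.24, 2.05], [-1.43, 1.35], [0, 2.5], [-1.52, 4.66], [0.17, 1.96], [-2.89, 2.89]. Speed limits (rad/s): [2.39, 2.39, 3.14, 3.14, 3.14, 3.14, 3.14].

## Interface

Orientations are given as [roll, pitch, yaw] about the fixed x, y, z axes, in that order (R = Rz(yaw) Ry(pitch) Rx(roll)).
In Python, from plant import manip gives the robot as it stands. The module is installed in compiled form; this text tells all that it offers.
- The arm moves only by the tool move_arm, never from a script. Its argument "steps" is one flat list of numbers, 7 for each row, row after row: the shift along the tool's x, y, z in cm, then the turn, a rotation vector about the tool's x, y, z in rad, then the finger opening in cm, from 0 to 8.54. A call has 1 to 12 rows; each row shifts and turns the commanded pose from where the row before left it, along the tool's axes as they then stand; what a row does not reach is not made up. A row lasts 1/12 s, in which the tool goes at most 41.7 mm and 7.16 degrees, less where a joint would pass 70% of its speed; a pose out of reach is approached as far as the arm can. A call with a gripper value outside its range is refused whole. The fingers move at their own pace and stop on an object; the grip force is fixed at half the most. Time passes only in rows, so rows that do not move let the fingers close. It gives the time, the measured TCP pose, the force, the opening and the grip force at its end, in the units of the state.
- manip.read_state(): the state, without advancing time (a new reading comes with each control period).
- manip.camera(name): name is "side" or "top" or "wrist"; returns the picture (480x640x3 uint8, blue, green, red); there is no depth.
- manip.calibration(name): a dict with "fx", "fy", "cx", "cy" (pixels), "dist_coeffs" ([k1, k2, p1, p2, k3] as OpenCV has them; the pictures are not rectified), "camera_from_world" (4x4, takes a point from world to camera coordinates); the wrist camera has in their place "tool_from_camera" (4x4, takes a point from camera to tool coordinates, whose origin is the TCP and whose axes are the flange's). Camera axes: x right, y up, looking along -z (the intrinsics and any distortion apply to the point x, -y, -z); pixel columns grow to the right and rows downward; lengths in m; the calibration is good to about 2 mm. A picture is of the moment at which its call begins: read the wrist's pose just before it. calibration takes no time and is no camera call.
- manip.finish_job(): hands the job in; it is judged then, once.
Trained networks look in the newest picture that a camera, given by its name, has taken for a name from the list of things; names that differ only in an ending like _2 or _b are one class to them, and where a whole thing is asked for, a point or a joint stands for the part that bears it (a point fixed in the world has none). Each returns a list of dicts, best first, with "score" (0 to 1); they miss things now and then, are a little off and sometimes report something else, mostly with a low value. They report only what shows in the picture. A call takes as long as a camera call.
- manip.recognise(name, camera): "pixel" ([column, row] in pixels, amid what is visible of it).
- manip.outline_of(name, camera): "pixels" (480x640 bool, what is visible of it) and "pixel" ([column, row] in pixels, amid what is visible of it).
- manip.place_of(name, camera): "pixel" ([column, row] in pixels: a listed point, or the origin of a listed thing).
The state is a dict: "t": time; "q": joint angles; "joint_vel": joint speeds; "joint_efforts": joint torques, N m; "tcp_pos": TCP position; "eef_rot": TCP orientation; "contact_force": force on the tool from outside, world axes, zero at the start; "moment": the same for the moment, N m; "grip_width": opening from 0.0 (shut) to 1.0 (fully open); "finger_force": force on a finger pad.
Only numpy, scipy, OpenCV 4.12 (cv2) and the standard library are available. Lean on these libraries where they do the work, as an engineer would, in place of code of your own. Each camera call takes 0.05 s, during which the arm holds its last target. There are 200 camera calls.

## Working session

There is one attempt and no reset: what is moved stays moved. The work goes in short steps, Python scripts to look and compute and a tool call to move; the robot and the scene stay as the last step left them, time stands still between calls to the robot, and variables do not carry over. Pictures are saved under pics/ and viewed, at most 10 in all, crops included, and the job is handed in when it is done.

Besides the shell and the picture viewer there is one more tool, called after ">>>" as name(argument=value, ...), one argument or row to a line, values as JSON. move_arm: Moves the arm, as the interface text tells. Its arguments: {"type":"object","properties":{"steps":{"type":"array"}},"required":["steps"]}

```bash
mkdir -p pics; cat > h.py <<'E'
import numpy as np, cv2
from scipy.spatial.transform import Rotation as R
from plant import manip
def cam(name, st=None):
    c=manip.calibration(name)
    K=np.array([[c["fx"],0,c["cx"]],[0,c["fy"],c["cy"]],[0,0,1.]])
    d=np.array(c["dist_coeffs"],float)
    if name=="wrist":
        T=np.eye(4);T[:3,:3]=R.from_euler("xyz",st["eef_rot"]).as_matrix();T[:3,3]=st["tcp_pos"]
        wc=T@np.array(c["tool_from_camera"])
    else: wc=np.linalg.inv(np.array(c["camera_from_world"]))
    return K,d,wc
def ray(C,px):
    K,d,wc=C
    u=cv2.undistortPoints(np.array([[px]],float),K,d)[0,0]
    return wc[:3,3], wc[:3,:3]@np.array([u[0],-u[1],-1])
def atz(C,px,z):
    o,v=ray(C,px); return o+v*(z-o[2])/v[2]
def proj(C,P):
    K,d,wc=C
    P=np.atleast_2d(P); q=(P-wc[:3,3])@wc[:3,:3]; q=q*[1,-1,-1]
    return cv2.projectPoints(q,np.zeros(3),np.zeros(3),K,d)[0][:,0]
E
python3 - <<'E'
from h import *
st=manip.read_state(); print(st["tcp_pos"],st["eef_rot"],st["t"])
for n in ["top","side"]:
    im=manip.camera(n); cv2.imwrite(f"pics/{n}0.png",im); C=cam(n); print(n,C[2][:3,3])
    for o,z in [("battery_hatch_press",.071),("battery_box",0),("fuse_box",0),("oil_bottle",0),("torch",0),("grease_can",0)]:
        for r in manip.place_of(o,n)[:2]: print(n,o,round(r["score"],2),np.round(r["pixel"],1),atz(C,r["pixel"],z).round(3))
E
```

```text
[ 0.23968151 -0.57700103  0.40382402] [-3.13979455e+00  4.15481549e-05  3.93854574e-01] 0.0
top [ 0.38312407 -0.00533795  1.24479679]
top battery_hatch_press 0.56 [229.7 254.1] [0.627 0.196 0.071]
top battery_box 0.64 [233.2 246.4] [0.661 0.199 0.   ]
top battery_box 0.5 [503.  293.5] [ 0.511 -0.467  0.   ]
top fuse_box 0.72 [379.  289.3] [ 0.537 -0.158  0.   ]
top oil_bottle 0.66 [312.2 201.9] [ 0.768 -0.003  0.   ]
top torch 0.92 [139.4 300.8] [0.534 0.434 0.   ]
top grease_can 0.63 [501.9 292.9] [ 0.513 -0.464  0.   ]
side [0.31203761 0.58967214 0.76964219]
side battery_hatch_press 0.66 [265.3 315.5] [0.623 0.187 0.071]
side battery_box 0.7 [247.5 337.8] [0.659 0.206 0.   ]
side battery_box 0.52 [266.4 313.7] [ 0.655  0.141 -0.   ]
side fuse_box 0.6 [377.4 235.4] [ 0.533 -0.168  0.   ]
side grease_can 0.91 [424.5 169.8] [ 0.51  -0.462  0.   ]
```

View pics/top0.png

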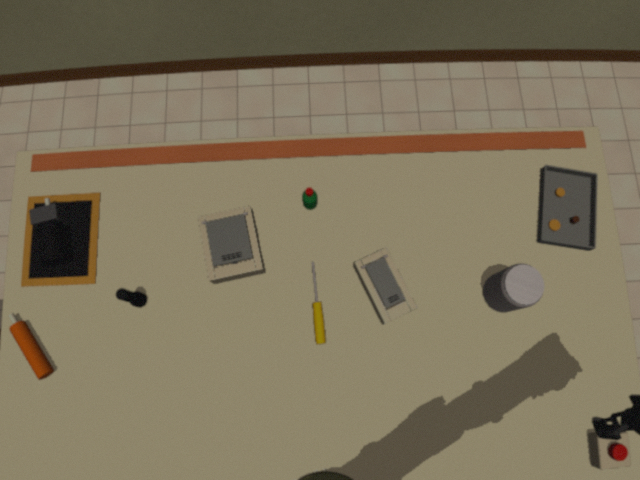

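View pics/side0.png

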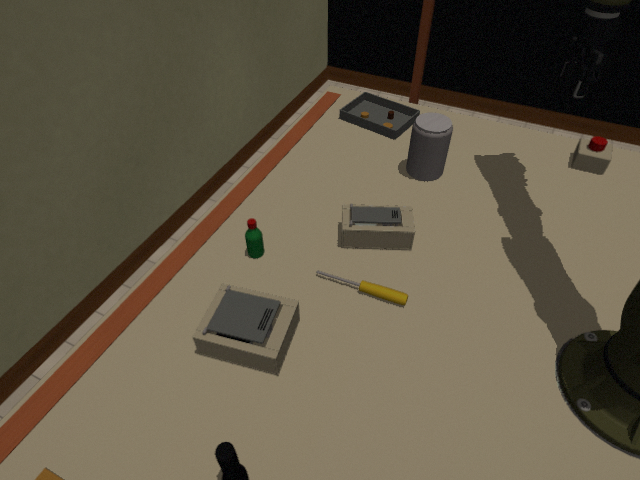

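The top view shows the battery box at about (233,245), with the hatch ribs at (231,257) on the robot-side edge. The fuse box is at (384,285) and the screwdriver at (318,305). The side view agrees, with the ribs at (265,318). The bottle, torch and can are all clear of the path at carry height.

```bash
python3 - <<'E'
from h import *
o=[];
for n in ["top","side"]:
    C=cam(n); manip.camera(n)
    r=manip.place_of("battery_hatch_press",n)[0]; o.append(ray(C,r["pixel"])); print(atz(C,r["pixel"],.071).round(4))
    r=manip.outline_of("battery_hatch",n)[0]; m=r["pixels"].astype(np.uint8)
    c=max(cv2.findContours(m,0,1)[0],key=cv2.contourArea)[:,0]
    P=np.array([atz(C,p,.071)[:2] for p in c.astype(float)])
    print(n,"hatch/box",r["score"],m.sum(),[np.round(x,3) for x in cv2.minAreaRect((P*1000).astype(np.float32))])
A=sum(np.eye(3)-np.outer(v,v)/(v@v) for _,v in o);b=sum((np.eye(3)-np.outer(v,v)/(v@v))@p for p,v in o)
t=np.linalg.solve(A,b);print("tri",t)
st=manip.read_state(); M=R.from_euler("xyz",st["eef_rot"]).as_matrix()
d=np.array([.62,.19,.173+.071+.12])-st["tcp_pos"]; print("tool shift cm",(M.T@d*100).round(2))
E
```

```text
[0.6313 0.1921 0.071 ]
top hatch/box 0.92 1812 [array([661.368, 199.034]), array([114.012,  98.538]), np.float64(8.168)]
[0.6284 0.1868 0.071 ]
side hatch/box 0.83 2615 [array([656.717, 201.192]), array([115.729,  96.891]), np.float64(10.28)]
tri [0.62800022 0.19037581 0.07668078]
tool shift cm [ 64.55 -56.26   4.07]
```

>>> move_arm(
  steps=[2.7,-2.35,0,0,0,0,0,2.7,-2.35,0,0,0,0,0,2.7,-2.35,0,0,0,0,0,2.7,-2.35,0,0,0,0,0,2.7,-2.35,0,0,0,0,0,2.7,-2.35,0,0,0,0,0,2.7,-2.35,0,0,0,0,0,2.7,-2.35,0,0,0,0,0,2.7,-2.35,0,0,0,0,0,2.7,-2.35,0,0,0,0,0,2.7,-2.35,0,0,0,0,0,2.7,-2.35,0,0,0,0,0],
)

```text
t: 2.0
tcp_pos: [0.4312, -0.1908, 0.405]
eef_rot: [3.141, -0.0, 0.394]
contact_force: [1.2, -0.8, -0.4]
grip_width: 0.0
finger_force: 0.0
```

>>> move_arm(
  steps=[2.5,-2.4,0,0,0,0,0,2.5,-2.4,0,0,0,0,0,2.5,-2.4,0,0,0,0,0,2.5,-2.4,0,0,0,0,0,2.5,-2.4,0,0,0,0,0,2.5,-2.4,0,0,0,0,0,2.5,-2.4,0,0,0,0,0,2.5,-2.4,0,0,0,0,0,2.5,-2.4,0,0,0,0.05,0,2.5,-2.4,0,0,0,0.06,0,2.5,-2.4,2,0,0,0.06,0,2.5,-2.4,2,0,0,0.06,0],
)

```text
t: 3.0
tcp_pos: [0.6081, 0.1855, 0.3655]
eef_rot: [-3.141, -0.003, 0.161]
contact_force: [1.2, -0.1, -0.1]
grip_width: -0.002
finger_force: 0.0
```

```bash
python3 - <<'E'
from h import *
st=manip.read_state(); im=manip.camera("wrist"); C=cam("wrist",st); cv2.imwrite("pics/w1.png",im)
print(st["t"],st["tcp_pos"],st["eef_rot"],C[2].round(3))
for r in manip.place_of("battery_hatch_press","wrist")[:2]: print(r["score"],r["pixel"],atz(C,r["pixel"],.071).round(4))
for r in manip.outline_of("battery_hatch","wrist")[:1]:
    m=r["pixels"].astype(np.uint8); c=max(cv2.findContours(m,0,1)[0],key=cv2.contourArea)[:,0]
    P=np.array([atz(C,p,.071)[:2] for p in c.astype(float)])
    print(r["score"],m.sum(),c.min(0),c.max(0),cv2.minAreaRect((P*1000).astype(np.float32)))
E
```

```text
3.0 [0.60811227 0.1855265  0.36549245] [-3.14113568 -0.00323059  0.16119316] [[ 0.161  0.953  0.255  0.673]
 [-0.987  0.156  0.041  0.196]
 [-0.001 -0.258  0.966  0.335]
 [ 0.     0.     0.     1.   ]]
0.71 [308.5, 213.1] [0.6189 0.1915 0.071 ]
0.85 24570 [230  58] [379 230] ((661.5034790039062, 200.47987365722656), (109.88683319091797, 94.53964233398438), 9.90334415435791)
```

View pics/w1.png

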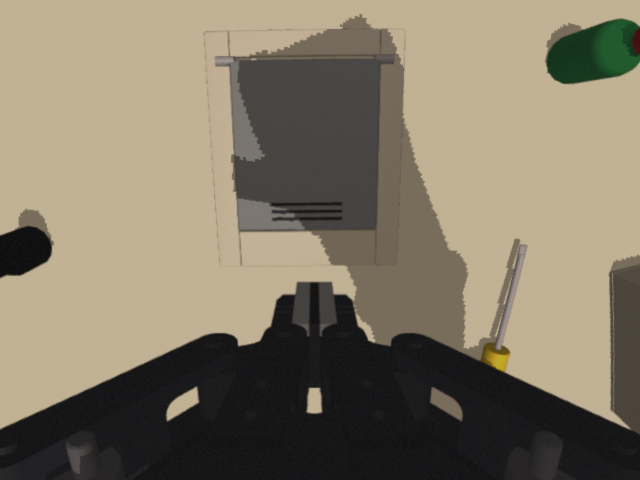

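The wrist view shows the hatch squarely, with the ribs at (271–342, 204–218) and their middle at about (307,211). The network gives (308,213), which agrees. The outline fit gives a press point at (0.619, 0.1925). I'll go to just above it.

>>> move_arm(
  steps=[0.6,-0.25,2,0,0,0,0,0.6,-0.25,2.5,0,0,0,0,0,0,2.5,0,0,0,0,0,0,2,0,0,0,0,0,0,1.5,0,0,0,0,0,0,0.7,0,0,0,0,0,0,0,0,0,0,0,0,0,0,0,0,0,0],
)

```text
t: 3.82
tcp_pos: [0.6188, 0.1897, 0.2536]
eef_rot: [3.141, -0.001, 0.163]
contact_force: [-0.1, -0.3, 0.7]
grip_width: -0.001
finger_force: 0.0
```

```bash
python3 - <<'E'
from h import *
st=manip.read_state(); im=manip.camera("wrist"); cv2.imwrite("pics/w2.png",im)
print(st["t"],st["tcp_pos"],st["eef_rot"],st["contact_force"])
E
```

```text
3.8167 [0.61879301 0.18968748 0.25360009] [ 3.14146982e+00 -8.39286562e-04  1.63114810e-01] [-0.08653409 -0.27328004  0.74330199]
```

View pics/w2.png

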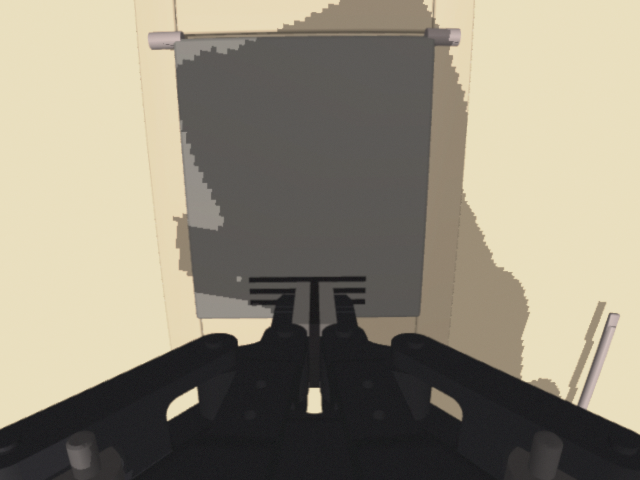

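The fingertips are over the ribs, which span columns 250–365 with their middle at 307, but sit about 3 mm to the right at 315. I'll correct that and close in.

>>> move_arm(
  steps=[0.05,-0.3,0.3,0,0,0,0,0,0,0.3,0,0,0,0,0,0,0.3,0,0,0,0,0,0,0,0,0,0,0,0,0,0,0,0,0,0],
)

```text
t: 4.28
tcp_pos: [0.6186, 0.1937, 0.244]
eef_rot: [-3.141, -0.001, 0.164]
contact_force: [-0.0, 0.7, 2.0]
grip_width: 0.0
finger_force: 1.2
```

>>> move_arm(
  steps=[0,0,0.15,0,0,0,0,0,0,0.15,0,0,0,0,0,0,0,0,0,0,0],
)

```text
t: 4.53
tcp_pos: [0.6186, 0.1936, 0.2408]
eef_rot: [-3.141, -0.001, 0.164]
contact_force: [0.5, 2.6, 3.2]
grip_width: 0.005
finger_force: 1.5
```

>>> move_arm(
  steps=[0,0,0.1,0,0,0,0,0,0,0.1,0,0,0,0,0,0,0,0,0,0,0],
)

```text
t: 4.78
tcp_pos: [0.6186, 0.1936, 0.2387]
eef_rot: [-3.141, -0.001, 0.164]
contact_force: [-0.6, 2.1, 3.2]
grip_width: 0.003
finger_force: 1.9
```

>>> move_arm(
  steps=[0,0,0.1,0,0,0,0,0,0,0,0,0,0,0],
)

```text
t: 4.95
tcp_pos: [0.6186, 0.1935, 0.2377]
eef_rot: [-3.141, -0.001, 0.164]
contact_force: [0.2, 2.4, 4.1]
grip_width: -0.002
finger_force: 2.0
```

>>> move_arm(
  steps=[0,0,0.07,0,0,0,0,0,0,0,0,0,0,0],
)

```text
t: 5.12
tcp_pos: [0.6186, 0.1936, 0.2373]
eef_rot: [-3.141, -0.001, 0.164]
contact_force: [-0.5, 3.2, 5.9]
grip_width: -0.0
finger_force: 3.1
```

The force jumped while the travel fell short, so the hatch is at its stop and the latch has let go. I'll draw back fast, up and away from the hinge.

>>> move_arm(
  steps=[0,0,-2,0,0,0,0,0,0,-3.5,0,0,0,0,-1,0,-3.8,0,0,0,0,-1.5,0,-3.8,0,0,0,0,-1.5,0,-3.5,0,0,0,0,-1.5,0,-3,0,0,0,0,-1.5,0,-2,0,0,0,0,-1.5,0,0,0,0,0,0,0,0,0,0,0,0,0,0,0,0,0,0,0,0,0,0,0,0,0,0,0],
)

```text
t: 6.03
tcp_pos: [0.5351, 0.1788, 0.452]
eef_rot: [3.141, 0.002, 0.163]
contact_force: [-0.1, 0.8, -1.3]
grip_width: -0.001
finger_force: 0.0
```

```bash
python3 - <<'E'
from h import *
a=manip.camera("side"); w=manip.camera("wrist"); st=manip.read_state()
print(st["t"],st["tcp_pos"],st["contact_force"])
cv2.imwrite("pics/a1.png",np.hstack([cv2.resize(a,(400,300)),cv2.resize(w,(400,300))]))
E
```

```text
6.1333 [0.53532953 0.17908531 0.45175806] [ 0.6516384  -0.42178906 -0.12716115]
```

View pics/a1.png

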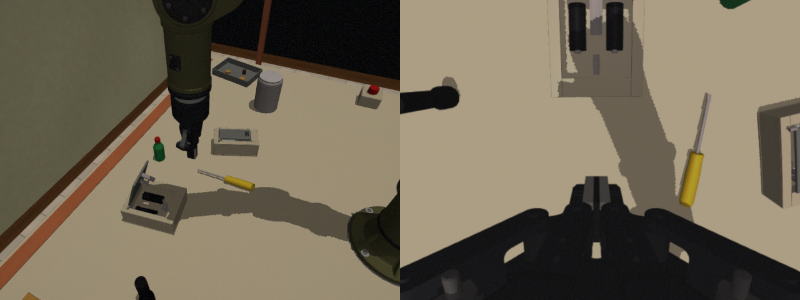

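The hatch is up at (143,178) in the left half, with the batteries showing, and the gripper is well clear. Now I'll wait over two seconds, clear of it, and look again.

>>> move_arm(
  steps=[0,0,0,0,0,0,0,0,0,0,0,0,0,0,0,0,0,0,0,0,0,0,0,0,0,0,0,0,0,0,0,0,0,0,0,0,0,0,0,0,0,0,0,0,0,0,0,0,0,0,0,0,0,0,0,0,0,0,0,0,0,0,0,0,0,0,0,0,0,0,0,0,0,0,0,0,0,0,0,0,0,0,0,0],
)

```text
t: 7.13
tcp_pos: [0.5346, 0.1794, 0.453]
eef_rot: [-3.142, -0.0, 0.164]
contact_force: [-0.0, -0.5, 0.4]
grip_width: 0.002
finger_force: 0.0
```

>>> move_arm(
  steps=[0,0,0,0,0,0,0,0,0,0,0,0,0,0,0,0,0,0,0,0,0,0,0,0,0,0,0,0,0,0,0,0,0,0,0,0,0,0,0,0,0,0,0,0,0,0,0,0,0,0,0,0,0,0,0,0,0,0,0,0,0,0,0,0,0,0,0,0,0,0,0,0,0,0,0,0,0,0,0,0,0,0,0,0],
)

```text
t: 8.13
tcp_pos: [0.5346, 0.1795, 0.453]
eef_rot: [-3.142, -0.0, 0.164]
contact_force: [-0.4, -0.3, -0.3]
grip_width: 0.001
finger_force: 0.0
```

>>> move_arm(
  steps=[0,0,0,0,0,0,0,0,0,0,0,0,0,0,0,0,0,0,0,0,0,0,0,0,0,0,0,0,0,0,0,0,0,0,0,0,0,0,0,0,0,0,0,0,0,0,0,0,0,0,0,0,0,0,0,0,0,0,0,0,0,0,0,0,0,0,0,0,0,0],
)

```text
t: 8.97
tcp_pos: [0.5346, 0.1794, 0.453]
eef_rot: [-3.142, -0.0, 0.164]
contact_force: [-0.0, -0.6, -0.6]
grip_width: 0.001
finger_force: 0.0
```

```bash
python3 - <<'E'
from h import *
a=manip.camera("side"); st=manip.read_state()
print(st["t"],st["contact_force"])
cv2.imwrite("pics/a2.png",a)
E
```

```text
9.0167 [-0.31894039  0.23260798 -1.27863614]
```

View pics/a2.png

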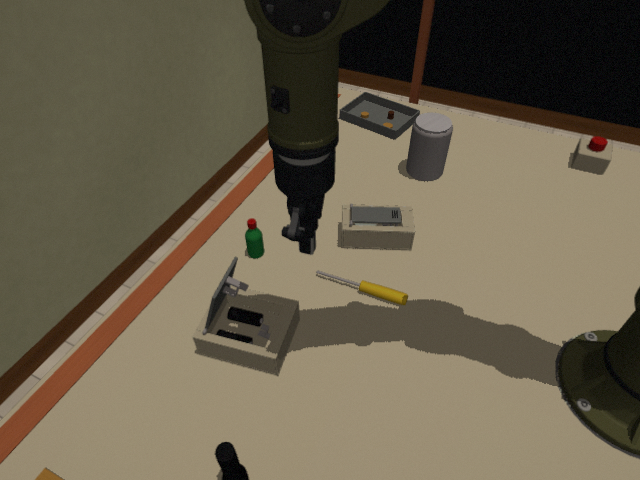

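Almost 3 s later the hatch still stands open at (222,290), the fuse box hatch is shut at (377,215), and nothing else has moved.

```bash
python3 -c "
from plant import manip
print(manip.finish_job())"
```

```text
the job is handed in; nothing more can be done
None
```

The battery box hatch was opened with one press on its ribs and was still open almost 3 s later with the arm clear; the fuse box stayed shut, nothing else had visibly moved, and the job was handed in at about 9 s.

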